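# Bring the writing flap of a bedside bureau down onto its two supports

## Task

First pull both wooden supports of the small slant-front bureau out as far as they go. Then draw its flap open by the bar handle, let go of it once it stands part-way open, and, since the handle ends up underneath, take it again from the inner side near its free edge and lower it gently until it lies level on both supports. Leave the other things on the cart and on the bureau where they are.

Things in the scene. Friction and masses are not known exactly. Their poses are not given: they have to be found in the camera images.
- bureau: small slant-front bureau, white melamine, fixed: 220 mm deep (x), 340 wide (y), 257 high; origin under its centre at cart-top height. x points from front to back, away from the robot (yaw within 0.2 rad), y left, z up. Its front is the plane x = -110 mm, where two beech supports slide out at y = +146 (left) and -146 mm (right); the hinged beech flap closes the slanted front above them
- left_support (a joint): how far the left support is out, m: 0 pushed in (starts 0 to 0.025), 0.12 at its stop. It slides straight out along the bureau's -x with about 2 N of friction and stays where left. A beech bar 200 mm long, 18 mm wide, 45 mm high, upper face 94 mm above the cart top, just under the level flap
- right_support (a joint): the same for the right support
- left_knob (a point): centre of the steel knob on the left support, 71.5 mm above the cart top: round head 28 mm in diameter, 16 mm thick (axis along the bureau's x) on a 14 mm neck; 30 mm before the support's front end, so at bureau x = -140 mm when pushed in. Axes as the bureau's
- right_knob (a point): the same on the right support
- flap (a joint): opening of the flap, rad: 0 closed, leaning back 0.61 rad (35 deg) from upright; 0.61 upright; 2.18 level on the pulled-out supports; up to 2.45 if they are not out. Starts at 0 to 0.1. A brake in the hinge holds it at any angle: 0.6 N m to move it either way, besides its weight (about 0.45 kg, at most 0.46 N m)
- flap_hinge (a point): middle of the hinge line, which runs along the bureau's y: bureau x = -110 mm, y = 0, 106 mm above the cart top. Axes of the flap: z from hinge to free edge, y along the hinge line, -x outward (outer face, with the handle). The flap is a beech board 340 mm wide, 170 mm from hinge to free edge, 12 mm thick; its inner face passes through the hinge line
- flap_handle (a point): middle of the steel bar handle on the flap's outer face: round bar 10 mm thick, 100 mm long, along the hinge line, on posts at both ends; bar axis 35 mm off the outer face (30 mm clear behind it), 115 mm up the flap from the hinge line, 47 mm outward of the inner face. Axes as the flap's. With the flap level it hangs underneath
- flap_edge (a point): middle of the flap's free edge, 170 mm from the hinge line, half-way through its 12 mm thickness; axes as the flap's. While the flap is closed this edge lies against the bureau's top and cannot be got behind
- organizer: lavender weekly pill organizer, seven lids in a row, 154 x 40 x 27 mm, lying beside the front of the bureau; origin under its centre, x along it. To be left alone
- splitter: steel tablet splitter, 95 x 46 x 23 mm, on top of the bureau; origin under its centre. To be left alone
- egg_cup: white ceramic egg cup, 48 mm across, 62 mm high, to the right of the bureau's front; origin under its centre. To be left alone
- inhaler_case: plastic inhaler case with closed hinged lid, 100 x 64 x 37 mm, to the right of the bureau; origin under its centre. To be left alone
- magnifier: magnifying glass lying flat, 76 mm lens, rubber-gripped handle, 195 mm long, 20 mm high, right of the flap's place; origin at cart-top height about half-way along it, x towards the lens. To be left alone
- tumbler: glass tumbler, 68 mm across, 100 mm high, to the left of the bureau; origin under its centre. To be left alone
- glasses_case: black spectacle case, 155 x 60 x 32 mm, on top of the bureau; origin under its centre. To be left alone

How it is judged:
By the outcome, as a careful person would: the job done as asked, in the order asked, and still so for the second after the job is handed in, with the robot touching nothing.
It also fails if it takes over 58 s, if anything falls off the work surface, if the arm or the gripper's body presses on something with over 40 N, if the wrist force passes 120 N, or if a joint passes its speed limit or range.

## Robot

A 6-joint arm with a two-finger parallel gripper is mounted at the origin on the work surface. World frame = base frame: x ahead of the robot, y to its left, z up, the work surface at z = 0. Lengths are in m, angles in rad, forces in N, time in s.
With the tool pointing down it reaches from about 0.35 to 0.775 m from the base axis. Payload 7.3 kg.
Tool frame: the origin (TCP) lies between the finger pads; the fingertips stand 17 mm ahead of it and the grasp point (between the pads) lies 2 mm behind it; z points along the fingers, y is the direction in which the jaws open and shut (so a half turn about z gives the same grasp; the last joint's range is limited). The gripper opens to 92 mm and grips with 3 to 60 N. Pads are 19 mm wide; open, the fingers measure 130 mm over their backs; the gripper's body (75 mm by 190 mm) begins 47 mm behind the grasp point.
Start: joints at [1.127, 0.342, 1.524, -0, 1.275, -0.146], TCP at [0.154, 0.502, 0.244] pointing down, gripper open.
Joint ranges: [-2.53, 2.53], [-0.77, 2.02], [0.04, 2.7], [-1, 4.14], [0.28, 2.66], [-3.11, 3.11]. Speed limits (rad/s): [2.57, 2.57, 3.14, 3.14, 3.14, 3.14].

## Interface

Orientations are given as [roll, pitch, yaw] about the fixed x, y, z axes, in that order (R = Rz(yaw) Ry(pitch) Rx(roll)).
In Python, from cell import sensors, vision, hand_in gives the robot as it stands.
- The arm moves only by the tool step_arm, never from a script. Its argument "series" is a list of rows, each a list of 5 numbers: the opening, from 0 (shut) to 1 (fully open), then the shift along the world's x, y, z each as a share of 25 mm, from -1 to 1, then the turn about the world's z as a share of 0.08 rad, from -1 to 1. A call has 1 to 12 rows; each row shifts and turns the commanded pose from where the row before left it; what a row does not reach is not made up. A row lasts 1/10 s, in which the tool goes at most 50 mm and 8.59 degrees, less where a joint would pass 70% of its speed; a pose out of reach is approached as far as the arm can. A call with a number of a shift or a turn outside -1 to 1 is refused whole. A call with a gripper value outside its range is refused whole. The fingers move at their own pace and stop on an object; "squeeze" is the grip in N (left out, the last holds). Time passes only in rows, so rows that do not move let the fingers close. It gives the time, the measured TCP pose, the force and the opening at its end, in the units of the state.
- sensors.observe(): the state, without advancing time (a new reading comes with each control period).
- vision.read_camera(name): name is "side" or "top"; returns a dict with "pixels" (400x640x3 uint8, blue, green, red), "range_z" (400x640 float32, m along the optical axis (not along the pixel's ray), 0 where there is no reading), "camera_matrix" (3x3 intrinsics, pixels), "pose" (4x4, takes a point from camera to world coordinates). Camera axes: x right, y down, z forward; pixel columns grow to the right and rows downward; lengths in m; the calibration is good to about 2 mm. A picture is of the moment at which its call begins.
- hand_in(): hands the job in, once; it reports no verdict.
The state is a dict: "time": time; "qpos": joint angles; "qvel": joint speeds; "joint_efforts": joint torques, N m; "tool_pos": TCP position; "tool_rot": TCP orientation; "contact_force": force on the tool from outside, world axes, zero at the start; "torque": the same for the moment, N m; "opening": finger opening in m.
Only numpy, scipy, OpenCV 4.12 (cv2) and the standard library are available. Lean on these libraries where they do the work, as an engineer would, in place of code of your own. Each camera call takes 0.05 s, during which the arm holds its last target.

## Working session

There is one attempt and no reset: what is moved stays moved. The work goes in short steps, Python scripts to look and compute and a tool call to move; the robot and the scene stay as the last step left them, time stands still between calls to the robot, and variables do not carry over. Pictures are saved under pics/ and viewed, and the job is handed in when it is done.

Besides the shell and the picture viewer there is one more tool, called after "Emit:" as name(argument=value, ...), one argument or row to a line, values as JSON. step_arm: Moves the arm, as the interface text tells. Its arguments: {"type":"object","properties":{"series":{"type":"array","items":{"type":"array","items":{"type":"number","minimum":-1,"maximum":1}}},"squeeze":{"type":"number"}},"required":["series"]}

```bash
ls; mkdir -p pics
cat > h.py <<'E'
import numpy as np, cv2
from cell import sensors, vision
def shot(name,fn):
    c=vision.read_camera(name); cv2.imwrite('pics/'+fn+'.png',c['pixels']); np.savez('pics/'+fn+'.npz',**c); return c
def pts(c):
    K=np.array(c['camera_matrix']);T=np.array(c['pose']);d=c['range_z']
    v,u=np.mgrid[0:d.shape[0],0:d.shape[1]]
    P=np.stack([(u-K[0,2])/K[0,0]*d,(v-K[1,2])/K[1,1]*d,d],-1)
    W=P@T[:3,:3].T+T[:3,3]; W[d<=0]=np.nan
    return W
E
python3 - <<'E'
from h import *
print(sensors.observe())
for n in('side','top'):
    c=shot(n,n+'0'); print(n,np.round(c['pose'],3).tolist(),np.round(c['camera_matrix'],1).tolist())
E
```

```text
pics
{'time': 0.0, 'qpos': array([ 1.12700453e+00,  3.42706648e-01,  1.52499545e+00, -1.18833932e-05,
        1.27537876e+00, -1.45992098e-01]), 'qvel': array([ 0.00073885, -0.00047453, -0.00140809,  0.00029884,  0.00151329,
        0.00057847]), 'joint_efforts': array([-3.45735258e-03, -4.31248856e+01, -2.44217670e+01,  7.14094844e-02,
        5.61678526e-02, -1.46672051e-04]), 'tool_pos': array([0.15386308, 0.50156379, 0.2430608 ]), 'tool_rot': array([-3.14011862e+00, -2.05252994e-04,  2.84379628e+00]), 'contact_force': array([ 0.60321195, -0.51775314, -0.20284294]), 'torque': array([-0.00793654, -0.05079819, -0.03616008]), 'opening': 0.09197000064845624}
side [[0.93, -0.202, 0.307, 0.231], [-0.367, -0.558, 0.744, -0.895], [0.021, -0.805, -0.593, 0.861], [0.0, 0.0, 0.0, 1.0]] [[487.0, 0.0, 317.8], [0.0, 487.0, 203.5], [0.0, 0.0, 1.0]]
top [[-0.006, -0.991, 0.137, 0.441], [-0.999, 0.011, 0.036, -0.042], [-0.038, -0.137, -0.99, 1.137], [0.0, 0.0, 0.0, 1.0]] [[380.8, 0.0, 317.9], [0.0, 380.8, 200.0], [0.0, 0.0, 1.0]]
```

View pics/side0.png

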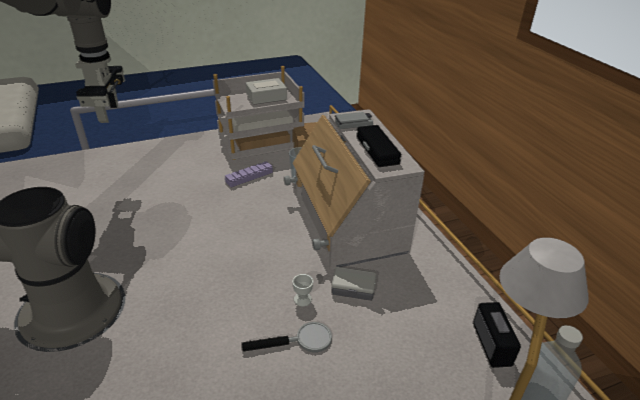

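View pics/top0.png

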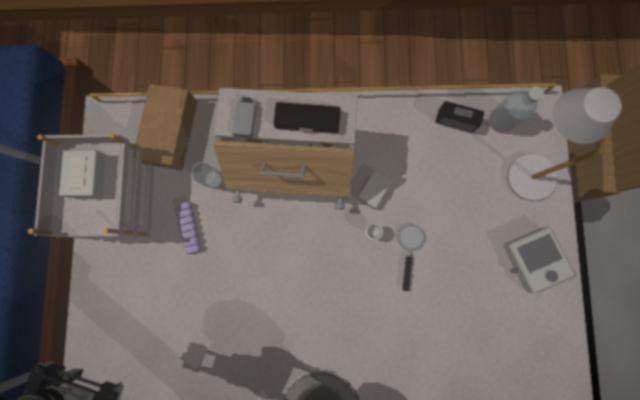

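Run:
```python
from h import *
for n in('side','top'):
    c=dict(np.load(f'pics/{n}0.npz')); W=pts(c)
    m=(abs(W[...,2]-.257)<.008)&(W[...,0]>.4)&(W[...,0]<1)&(abs(W[...,1])<.4)
    k,l,st,ce=cv2.connectedComponentsWithStats(m.astype(np.uint8))
    i=1+np.argmax(st[1:,4]); print(st[i])
    p=W[l==i]; r=cv2.minAreaRect(p[:,:2].astype(np.float32)*1000); print(n,np.median(p[:,2]),r,cv2.boxPoints(r).round(1).tolist())
    # table z
    t=W[(abs(W[...,2])<.02)]; print('table',np.median(t[:,2]))
    # knobs
    m=(W[...,2]>.05)&(W[...,2]<.092)&(W[...,0]>.3)&(W[...,0]<.8)&(abs(W[...,1])<.3)
    k,l,st,ce=cv2.connectedComponentsWithStats(m.astype(np.uint8))
    for j in range(1,k):
        if st[j,4]>5: print(st[j],W[l==j].mean(0).round(4),W[l==j].min(0).round(3),W[l==j].max(0).round(3))
for n,(a,b,c_,d) in {'side0':(270,430,100,270),'top0':(170,430,70,260)}.items():
    im=cv2.imread(f'pics/{n}.png')[c_:d,a:b]; cv2.imwrite(f'pics/{n}c.png',cv2.resize(im,None,fx=3,fy=3,interpolation=cv2.INTER_CUBIC))
```

```text
[ 329  109   95   73 1860]
side 0.25791496327958213 ((772.2012329101562, 69.09288024902344), (347.08453369140625, 125.87368774414062), 85.35372924804688) [[695.4000244140625, -98.80000305175781], [820.9000244140625, -109.0], [849.0, 237.0], [723.5, 247.1999969482422]]
table 0.0009478124845594404
[ 283  170  123   85 1415] [ 0.6666 -0.0375  0.071 ] [ 0.564 -0.106  0.05 ] [0.8   0.3   0.092]
[292 274  21  19 206] [ 0.502  -0.1574  0.0581] [ 0.479 -0.183  0.05 ] [ 0.525 -0.133  0.065]
[ 214   88  143   57 4275]
top 0.2561671146753609 ((769.5965576171875, 69.64851379394531), (340.4029846191406, 125.0067367553711), 85.72053527832031) [[694.5999755859375, -95.4000015258789], [819.2000122070312, -104.69999694824219], [844.5999755859375, 234.6999969482422], [720.0, 244.0]]
table -0.00021682512297815926
[211 167   8  17  52] [0.6583 0.2936 0.0723] [0.64  0.288 0.052] [0.686 0.3   0.092]
[232 190  10  13  94] [0.5987 0.2275 0.0784] [0.584 0.216 0.06 ] [0.622 0.241 0.087]
[334 197  10  13  93] [ 0.5754 -0.0611  0.079 ] [ 0.561 -0.073  0.056] [ 0.598 -0.048  0.088]
[366 223  17  17  64] [ 0.5001 -0.1603  0.0604] [ 0.478 -0.181  0.05 ] [ 0.522 -0.136  0.068]
```

View pics/side0c.png

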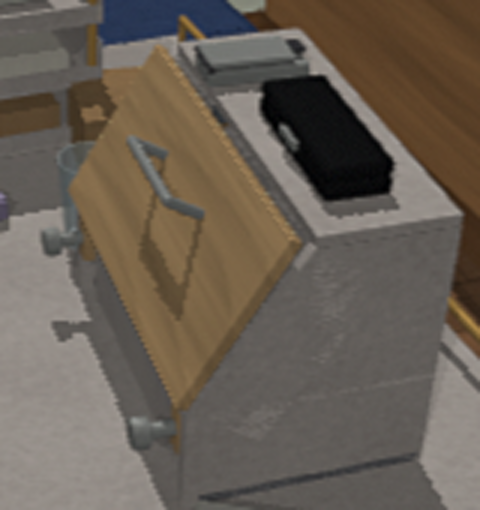

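View pics/top0c.png

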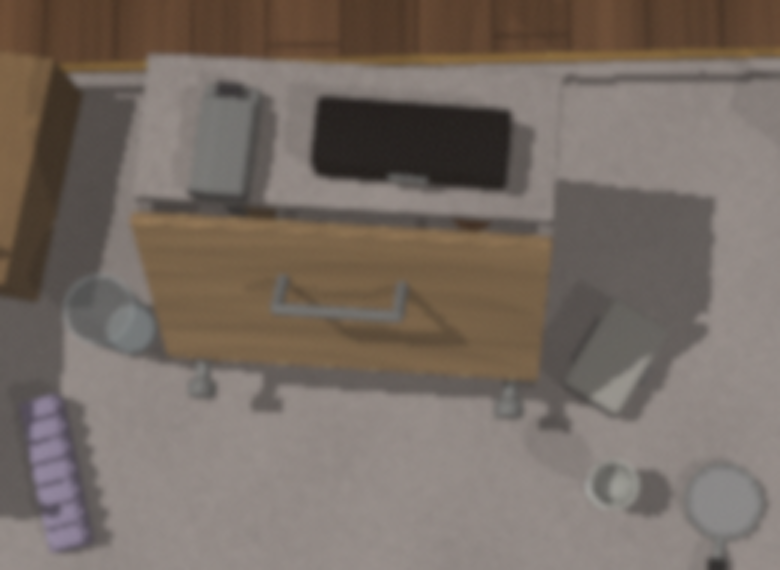

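```bash
cat >> h.py <<'E'
O=np.array([.7225,.0733]); Y=-.0765
def tob(W):
    d=W[...,:2]-O; c,s=np.cos(Y),np.sin(Y)
    return np.stack([d[...,0]*c+d[...,1]*s,-d[...,0]*s+d[...,1]*c,W[...,2]],-1)
def tow(x,y):
    c,s=np.cos(Y),np.sin(Y); return np.array([O[0]+x*c-y*s,O[1]+x*s+y*c])
E
python3 - <<'E'
from h import *
for n in('side','top'):
    c=dict(np.load(f'pics/{n}0.npz')); B=tob(pts(c)); im=c['pixels']
    x,y,z=[B[...,i] for i in range(3)]
    # flap
    m=(x>-.13)&(x<0)&(abs(y)<.15)&(z>.12)&(z<.235)&((x+.11)*np.cos(.61)-(z-.106)*np.sin(.61)>-.03)
    p=B[m]; A=np.c_[p[:,2],p[:,1],np.ones(len(p))]
    for _ in range(3):
        s=np.linalg.lstsq(A,p[:,0],rcond=None)[0]; r=abs(A@s-p[:,0]); k=r<.006; A,p=A[k],p[k]
    print(n,'flap lean',np.arctan(s[0]),'yaw tilt',s[1],'x at z.106',s[2]+.106*s[0],len(p))
    t=np.arctan(s[0]);print(' offset from inner at hinge (exp -12/cos)', -.012/np.cos(t)-.11)
    # right side face
    m=(x>-.08)&(x<.1)&(z>.03)&(z<.15)&(abs(y+.17)<.012); p=B[m]
    if len(p)>50: print(' right face',np.polyfit(p[:,0],p[:,1],1),len(p))
    # handle bar: points off face
    t=s; off=x-(s[0]*z+s[1]*y+s[2])
    m=(off<-.025)&(off>-.07)&(z>.18)&(z<.26)&(abs(y)<.08)&(x>-.13)
    p=B[m]; 
    if len(p): print(' bar',np.median(p,0).round(4),p.min(0).round(3),p.max(0).round(3),len(p))
    m=(z>.266)&(z<.31)&(x>-.1)&(x<.13)&(abs(y)<.18); p=B[m]; print(' top things',p.min(0).round(3),p.max(0).round(3))
    m=(z>.05)&(z<.092)&(x<-.125)&(x>-.2)&(abs(abs(y)-.146)<.03)
    for sg in(1,-1):
        p=B[m&(sg*y>0)]; print(' knob',sg,p.min(0).round(3),p.max(0).round(3),p.mean(0).round(4),len(p))
    m=(z>.03)&(z<.12)&(x<-.0)&(x>-.2)&(y>.175)&(y<.27);p=B[m]
    if len(p):print(' tumbler',p.min(0).round(3),p.max(0).round(3))
E
```

```text
side flap lean 0.5378201294945211 yaw tilt 0.0013374882177082659 x at z.106 -0.1220423823407798 2935
 offset from inner at hinge (exp -12/cos) -0.12397253988935775
 right face [-0.00277179 -0.16885232] 2445
 bar [-0.0897 -0.011   0.233 ] [-0.096 -0.057  0.221] [-0.074  0.054  0.237] 130
 top things [-0.013 -0.135  0.266] [0.082 0.121 0.294]
 knob 1 [-0.148  0.129  0.063] [-0.126  0.157  0.09 ] [-0.1391  0.1397  0.0782] 65
 knob -1 [-0.148 -0.162  0.061] [-0.125 -0.136  0.087] [-0.1393 -0.1508  0.0782] 94
 tumbler [-0.108  0.217  0.03 ] [-0.061  0.27   0.106]
top flap lean 0.540066945274043 yaw tilt 0.0025360088197881325 x at z.106 -0.12413241942327775 3800
 offset from inner at hinge (exp -12/cos) -0.1239913257901268
 bar [-0.0921 -0.0017  0.2314] [-0.097 -0.055  0.223] [-0.078  0.054  0.237] 207
 top things [-0.015 -0.132  0.266] [0.081 0.118 0.293]
 knob 1 [-0.15   0.132  0.068] [-0.126  0.158  0.087] [-0.1399  0.144   0.0793] 73
 knob -1 [-0.151 -0.158  0.068] [-0.125 -0.132  0.088] [-0.1407 -0.1452  0.0797] 74
 tumbler [-0.111  0.21   0.03 ] [-0.044  0.27   0.104]
```

Run:
```python
from h import *
for p in [(-.149,.146),(-.269,.146),(-.149,-.146),(-.269,-.146),(-.09+.021,0),(-.3,.0)]: print(p,tow(*p).round(4))
s=sensors.observe(); print(s['tool_pos'],s['tool_rot'], (tow(-.149,.146)-s['tool_pos'][:2])/.025)
```

```text
(-0.149, 0.146) [0.5851 0.2303]
(-0.269, 0.146) [0.4654 0.2394]
(-0.149, -0.146) [ 0.5628 -0.0609]
(-0.269, -0.146) [ 0.4431 -0.0517]
(-0.06899999999999999, 0) [0.6537 0.0786]
(-0.3, 0.0) [0.4234 0.0962]
[0.15388345 0.50158566 0.24312077] [-3.14021178e+00 -1.81907017e-04  2.84380693e+00] [ 17.24841762 -10.85301134]
```

Emit:
step_arm(
  series=[
    [0.5,0.95,-0.63,0,0.23],
    [0.5,0.95,-0.63,0,0.23],
    [0.5,0.95,-0.63,0,0.23],
    [0.5,0.95,-0.63,0,0.23],
    [0.5,0.95,-0.63,0,0.23],
    [0.5,0.95,-0.63,0,0.23],
    [0.5,0.95,-0.63,0,0.23],
    [0.5,0.95,-0.63,0,0.23],
    [0.5,0.95,-0.63,0,0.23],
    [0.5,0.95,-0.63,0,0.23],
    [0.5,0.95,-0.63,0,0.23],
    [0.5,0.95,-0.63,0,0.23],
  ],
  squeeze=30,
)

```text
time: 1.3
tool_pos: [0.4397, 0.3121, 0.2434]
tool_rot: [-3.141, -0.001, 3.065]
contact_force: [-0.2, 0.5, 1.3]
opening: 0.0459
```

Emit:
step_arm(
  series=[
    [0.5,0.95,-0.64,0,0],
    [0.5,0.95,-0.64,0,0],
    [0.5,0.95,-0.64,-0.5,0],
    [0.5,0.95,-0.64,-0.5,0],
    [0.5,0.95,-0.64,-0.5,0],
    [0.5,0,0,0,0],
    [0.5,0,0,0,0],
  ],
)

```text
time: 2.0
tool_pos: [0.5575, 0.2326, 0.2054]
tool_rot: [-3.141, -0.002, 3.063]
contact_force: [-0.3, 0.5, 0.1]
opening: 0.0458
```

Emit:
step_arm(
  series=[
    [0.5,0,0,-0.7,0],
    [0.5,0,0,-0.7,0],
    [0.5,0,0,-0.7,0],
    [0.5,0,0,-0.7,0],
    [0.5,0,0,-0.7,0],
    [0.5,0,0,-0.7,0],
    [0.5,0,0,-0.7,0],
    [0.5,0,0,0,0],
    [0.5,0.36,-0.03,0,0],
    [0.5,0.36,-0.03,0,0],
    [0.5,0.36,-0.03,0,0],
    [0.5,0,0,0,0],
  ],
)

```text
time: 3.2
tool_pos: [0.5867, 0.2305, 0.0846]
tool_rot: [3.141, 0.003, 3.064]
contact_force: [-0.9, 0.8, 0.5]
opening: 0.046
```

Run:
```python
from h import *
s=sensors.observe(); print(s['tool_pos'],s['contact_force'])
for n,(a,b,c_,d) in {'side':(230,430,100,250),'top':(170,430,70,260)}.items():
    c=shot(n,n+'1'); cv2.imwrite(f'pics/{n}1c.png',cv2.resize(c['pixels'][c_:d,a:b],None,fx=3,fy=3,interpolation=cv2.INTER_CUBIC))
```

```text
[0.5867338  0.2305089  0.08458121] [-0.88884898  0.83576462  0.45869598]
```

View pics/side1c.png

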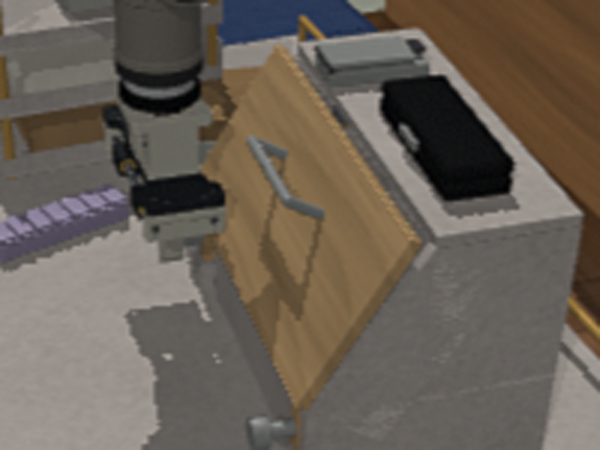

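View pics/top1c.png

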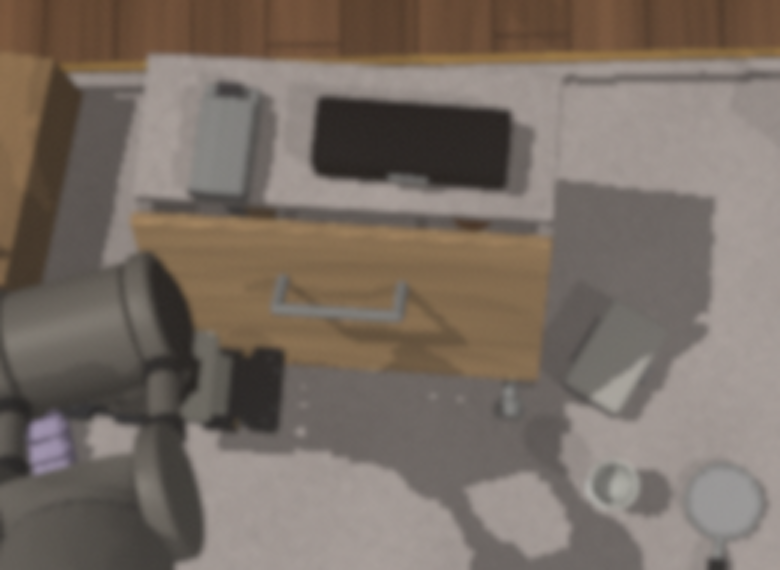

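Emit:
step_arm(
  series=[
    [0.5,-0.04,0,-0.1,0],
    [0,0,0,0,0],
    [0,0,0,0,0],
    [0,0,0,0,0],
    [0,0,0,0,0],
    [0,0,0,0,0],
  ],
)

```text
time: 3.9
tool_pos: [0.5837, 0.2309, 0.0812]
tool_rot: [3.141, -0.0, 3.065]
contact_force: [-0.3, 2.1, -0.8]
opening: 0.0264
```

Emit:
step_arm(
  series=[
    [0,-0.3,0.023,0,0],
    [0,-0.5,0.038,0,0],
    [0,-0.5,0.038,0,0],
    [0,-0.5,0.038,0,0],
    [0,-0.5,0.038,0,0],
    [0,-0.5,0.038,0,0],
    [0,-0.5,0.038,0,0],
    [0,-0.5,0.038,0,0],
    [0,-0.5,0.038,0,0],
    [0,-0.3,0.023,0,0],
    [0,0,0,0,0],
  ],
)

```text
time: 5.0
tool_pos: [0.4674, 0.24, 0.0813]
tool_rot: [3.141, -0.001, 3.065]
contact_force: [-0.7, 5.4, -2.0]
opening: 0.0262
```

Emit:
step_arm(
  series=[
    [0,-0.12,0.01,0,0],
    [0,-0.12,0.01,0,0],
    [0,-0.12,0.01,0,0],
    [0,0,0,0,0],
    [0,0,0,0,0],
  ],
)

```text
time: 5.5
tool_pos: [0.465, 0.2402, 0.0815]
tool_rot: [3.139, 0.011, 3.064]
contact_force: [18.5, 1.3, -16.4]
opening: 0.0261
```

Run:
```python
from h import *
s=sensors.observe(); print(s['tool_pos'],s['contact_force'])
for n,(a,b,c_,d) in {'side':(230,430,100,250)}.items():
    c=shot(n,n+'2'); cv2.imwrite(f'pics/{n}2c.png',cv2.resize(c['pixels'][c_:d,a:b],None,fx=3,fy=3,interpolation=cv2.INTER_CUBIC))
```

```text
[0.46496286 0.24022373 0.08145044] [ 18.53703693   1.28535198 -16.41593868]
```

View pics/side2c.png

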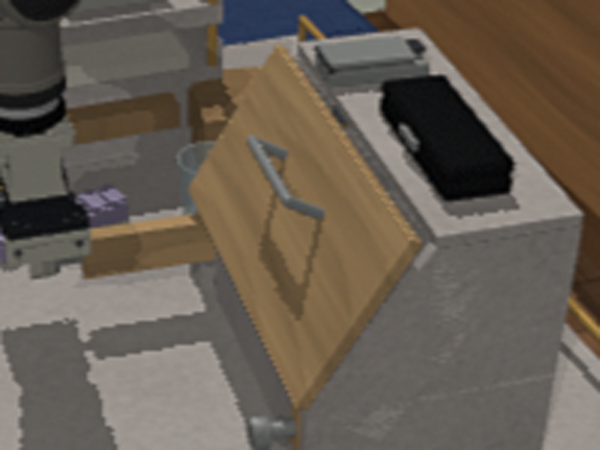

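Emit:
step_arm(
  series=[
    [0.5,0.12,0,0,0],
    [0.5,0,0,0,0],
    [0.5,0,0,0,0],
    [0.5,0,0,0.8,0],
    [0.5,0,0,0.8,0],
    [0.5,0,0,0.8,0],
    [0.5,0,-1,0,0],
    [0.5,0,-1,0,0],
    [0.5,0,-1,0,0],
    [0.5,0,-1,0,0],
    [0.5,0.25,-1,0,0],
    [0.5,0.25,-1,0,0],
  ],
)

```text
time: 6.75
tool_pos: [0.4746, 0.0892, 0.1414]
tool_rot: [-3.141, -0.001, 3.065]
contact_force: [-0.6, -0.1, -0.1]
opening: 0.0461
```

Emit:
step_arm(
  series=[
    [0.5,0.5,-1,0,0],
    [0.5,0.5,-1,0,0],
    [0.5,0.5,-1,0,0],
    [0.5,0.5,-1,0,0],
    [0.5,0.5,-1,0,0],
    [0.5,0,-0.8,0,0],
    [0.5,0,0,0,0],
    [0.5,0,0,0,0],
  ],
)

```text
time: 7.55
tool_pos: [0.5371, -0.0546, 0.1411]
tool_rot: [3.141, -0.001, 3.064]
contact_force: [0.4, -0.7, 0.2]
opening: 0.0461
```

Emit:
step_arm(
  series=[
    [0.5,0,-0.16,-0.6,0],
    [0.5,0,0,-0.9,0],
    [0.5,0,0,-0.86,0],
    [0.5,0,0,0,0],
    [0.5,0.33,-0.03,0,0],
    [0.5,0.33,-0.03,0,0],
    [0.5,0.34,-0.03,0,0],
    [0.5,0,0,0,0],
    [0,0,0,0,0],
    [0,0,0,0,0],
    [0,0,0,0,0],
    [0,0,0,0,0],
  ],
)

```text
time: 8.75
tool_pos: [0.5625, -0.0604, 0.0823]
tool_rot: [3.14, -0.0, 3.064]
contact_force: [-0.1, 3.7, 1.7]
opening: 0.0266
```

Emit:
step_arm(
  series=[
    [0,-0.3,0.023,0,0],
    [0,-0.5,0.038,0,0],
    [0,-0.5,0.038,0,0],
    [0,-0.5,0.038,0,0],
    [0,-0.5,0.038,0,0],
    [0,-0.5,0.038,0,0],
    [0,-0.5,0.038,0,0],
    [0,-0.5,0.038,0,0],
    [0,-0.5,0.038,0,0],
    [0,-0.3,0.023,0,0],
    [0,-0.12,0.01,0,0],
    [0,-0.12,0.01,0,0],
  ],
)

```text
time: 9.95
tool_pos: [0.4437, -0.0512, 0.0824]
tool_rot: [3.14, 0.006, 3.063]
contact_force: [16.8, 10.0, -15.1]
opening: 0.0268
```

Emit:
step_arm(
  series=[
    [0,-0.12,0.01,0,0],
    [0,0,0,0,0],
    [0,0,0,0,0],
  ],
)

```text
time: 10.25
tool_pos: [0.4436, -0.0512, 0.0825]
tool_rot: [3.141, 0.011, 3.063]
contact_force: [19.6, 10.1, -18.1]
opening: 0.0265
```

Emit:
step_arm(
  series=[
    [0.5,0.12,0,0,0],
    [0.5,0,0,0,0],
    [0.5,0,0,0,0],
    [0.5,0,0,1,0],
    [0.5,0,0,1,0],
    [0.3,0,0,1,0],
    [0,0,0,1,0],
    [0,0,0,1,0],
    [0,0,0.4,1,0],
    [0,0,0.5,1,0],
    [0,0.3,0.5,1,0],
    [0,0.5,0.5,0.8,0],
  ],
)

```text
time: 11.45
tool_pos: [0.4612, -0.0039, 0.3039]
tool_rot: [-3.141, 0.001, 3.064]
contact_force: [0.1, -0.8, -0.6]
opening: 0.0007
```

Run:
```python
from h import *
s=sensors.observe(); print(s['tool_pos'],s['contact_force'],s['opening'])
c=shot('side','side3'); cv2.imwrite(f'pics/side3c.png',cv2.resize(c['pixels'][60:290,190:430],None,fx=2.5,fy=2.5))
for n in('side','top'):
    c=shot(n,n+'3b'); B=tob(pts(c)); x,y,z=[B[...,i] for i in range(3)]
    for sg in(1,-1):
        m=(z>.088)&(z<.1)&(x<-.13)&(x>-.26)&(abs(sg*y-.146)<.015); p=B[m]
        if len(p): print(n,sg,p.min(0).round(3),p.max(0).round(3),len(p))
```

```text
[ 0.46119207 -0.0039298   0.30393242] [ 0.07064894 -0.83046944 -0.58930801] 0.0006981231317880393
side 1 [-0.255  0.133  0.088] [-0.131  0.16   0.099] 194
side -1 [-0.228 -0.158  0.088] [-0.13  -0.132  0.099] 292
top 1 [-0.23   0.137  0.088] [-0.13   0.156  0.099] 248
top -1 [-0.191 -0.155  0.089] [-0.13  -0.137  0.098] 93
```

View pics/side3c.png

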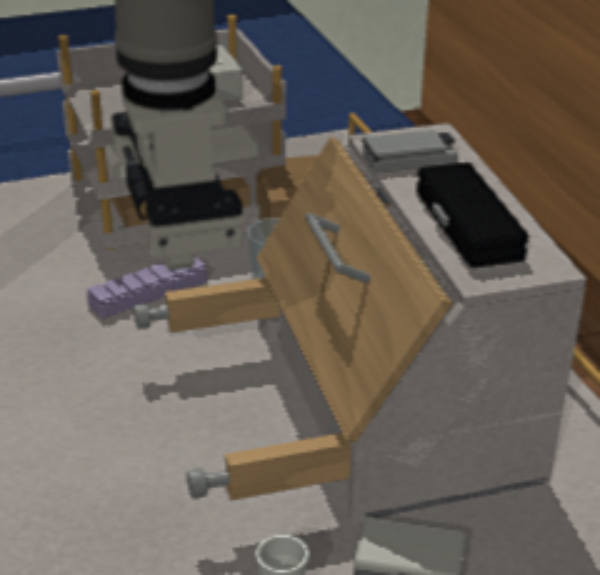

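Emit:
step_arm(
  series=[
    [0,0.95,0.41,0,0],
    [0,0.95,0.41,0,0],
    [0,0.95,0.41,0,0],
    [0,0.95,0.41,0,0],
    [0,0.95,0.41,0,0],
    [0,0.95,0.41,0,0],
    [0,0.95,0.4,0,0],
    [0,0.5,0.3,0,0],
    [0,0,0,0,0],
    [0,0,0,0,0],
  ],
)

```text
time: 12.6
tool_pos: [0.6396, 0.0741, 0.3007]
tool_rot: [-3.141, -0.003, 3.064]
contact_force: [0.2, -0.5, -0.0]
opening: 0.0004
```

Emit:
step_arm(
  series=[
    [0,0.52,0.18,0,0],
    [0,0,0,-0.5,0],
    [0,0,0,-0.5,0],
    [0,0,0,-0.5,0],
    [0,0,0,0,0],
  ],
)

```text
time: 13.1
tool_pos: [0.6521, 0.079, 0.2622]
tool_rot: [-3.141, -0.005, 3.064]
contact_force: [0.5, -0.1, -0.2]
opening: 0.0001
```

Run:
```python
from h import *
s=sensors.observe(); print(s['tool_pos'],s['contact_force'],s['opening'])
c=shot('side','side4'); cv2.imwrite(f'pics/side4c.png',cv2.resize(c['pixels'][60:230,250:430],None,fx=3.3,fy=3.3,interpolation=cv2.INTER_CUBIC))
```

```text
[0.65209582 0.07896695 0.26224359] [ 0.50900733 -0.13765848 -0.19139886] 0.00014629329665002098
```

View pics/side4c.png

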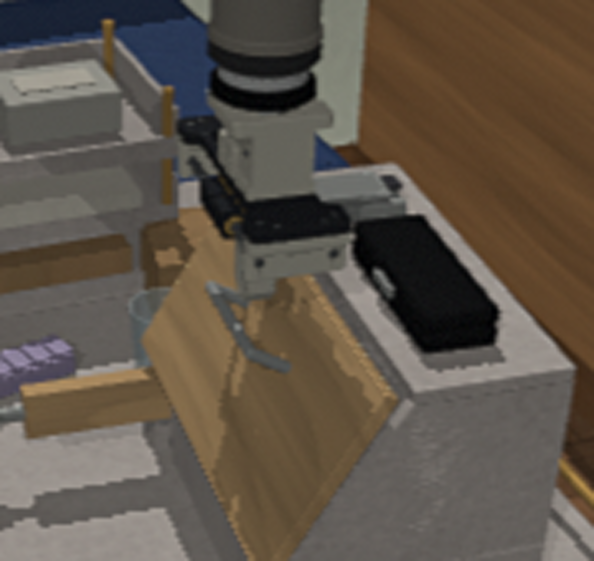

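Run:
```python
from h import *
c=dict(np.load('pics/side4.npz')) if 0 else dict(np.load('pics/side4.npz'))
T=np.linalg.inv(c['pose'])
def pj(p):
    q=T[:3,:3]@p+T[:3,3]; q=c['camera_matrix']@q; q=q[:2]/q[2]; return q.round(1),((q-[250,60])*3.3).round(0)
for n,p in {'tip':[.652,.079,.245],'bar':[*tow(-.0912,0),.229],'barL':[*tow(-.0912,.05),.229],'barR':[*tow(-.0912,-.05),.229]}.items(): print(n,pj(np.array(p)))
```

```text
tip (array([326.1, 150.3]), array([251., 298.]))
bar (array([318.2, 157. ]), array([225., 320.]))
barL (array([312.5, 147.4]), array([206., 288.]))
barR (array([324.3, 167.2]), array([245., 354.]))
```

Emit:
step_arm(
  series=[
    [0,0,0,-0.5,0],
    [0,0,0,-0.5,0],
    [0,0,0,0,0],
  ],
)

```text
time: 13.45
tool_pos: [0.6525, 0.0794, 0.2371]
tool_rot: [-3.141, -0.004, 3.065]
contact_force: [-0.5, -1.0, -0.3]
opening: 0.0001
```

Emit:
step_arm(
  series=[
    [0,-0.24,0.018,0,0],
    [0,-0.24,0.018,0,0],
    [0,-0.24,0.018,0,0],
    [0,-0.24,0.018,0,0],
    [0,0,0,0,0],
  ],
)

```text
time: 13.95
tool_pos: [0.6299, 0.0811, 0.2409]
tool_rot: [3.142, 0.003, 3.065]
contact_force: [3.5, -1.0, -0.0]
opening: 0.0007
```

```bash
cat >> h.py <<'E'
def flap(c):
    B=tob(pts(c)); x,y,z=[B[...,i] for i in range(3)]
    return B,x,y,z
E
python3 - <<'E'
from h import *
s=sensors.observe(); print(s['tool_pos'],s['contact_force'],tob(s['tool_pos']))
c=shot('side','side5'); cv2.imwrite(f'pics/side5c.png',cv2.resize(c['pixels'][60:230,250:430],None,fx=3.3,fy=3.3,interpolation=cv2.INTER_CUBIC))
E
```

```text
[0.62987078 0.08112149 0.24085414] [ 3.5310442  -0.98737086 -0.02678571] [-0.09295607  0.00071938  0.24085414]
```

View pics/side5c.png

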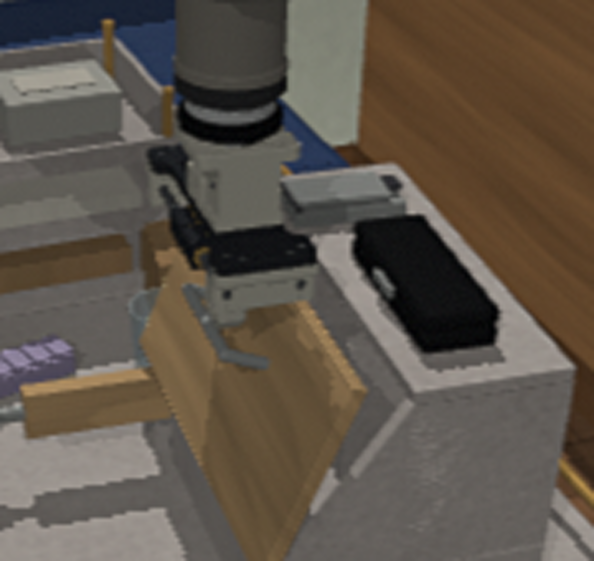

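Emit:
step_arm(
  series=[
    [0,-0.24,0.018,-0.08,0],
    [0,-0.24,0.018,-0.04,0],
    [0,-0.24,0.018,0,0],
    [0,-0.24,0.018,-0.04,0],
    [0,0,0,0,0],
  ],
)

```text
time: 14.5
tool_pos: [0.6059, 0.083, 0.2369]
tool_rot: [3.141, 0.003, 3.065]
contact_force: [2.9, -0.5, 2.0]
opening: 0.0004
```

Emit:
step_arm(
  series=[
    [0,-0.24,0.018,-0.04,0],
    [0,-0.24,0.018,-0.05,0],
    [0,-0.24,0.018,-0.07,0],
    [0,0,0,0,0],
  ],
)

```text
time: 14.9
tool_pos: [0.5873, 0.0845, 0.2322]
tool_rot: [3.141, 0.0, 3.065]
contact_force: [2.1, 0.0, 2.0]
opening: 0.0002
```

Run:
```python
from h import *
s=sensors.observe(); print(s['tool_pos'],s['contact_force'],tob(s['tool_pos']))
c=shot('side','side6'); cv2.imwrite(f'pics/side6c.png',cv2.resize(c['pixels'][60:230,250:430],None,fx=3.3,fy=3.3,interpolation=cv2.INTER_CUBIC))
B,x,y,z=flap(c)
for zz in (.14,.16,.18,.2,.22):
    m=(abs(z-zz)<.004)&(y<-.06)&(y>-.16)&(x<-.07)&(x>-.2); print(zz,np.median(x[m]).round(4),m.sum())
```

```text
[0.58734891 0.08447747 0.23218795] [2.10046558 0.03097874 1.95295335] [-0.13561006  0.0008158   0.23218795]
0.14 -0.1186 42
0.16 -0.118 38
0.18 -0.1175 36
0.2 -0.1168 39
0.22 -0.1161 43
```

View pics/side6c.png

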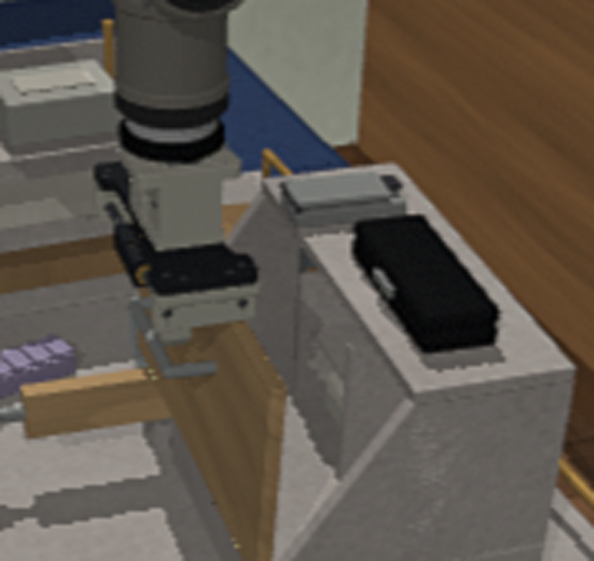

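Emit:
step_arm(
  series=[
    [0,0.08,0,0,0],
    [0,0,0,0.4,0],
    [0,0,0,0.6,0],
    [0,0,0,0.8,0],
    [0,0,0,1,0],
    [0,0,0,0.7,0],
    [0,0,0,0,0],
  ],
)

```text
time: 15.65
tool_pos: [0.5902, 0.0844, 0.3222]
tool_rot: [3.141, 0.004, 3.065]
contact_force: [0.6, 0.2, -0.1]
opening: 0.0007
```

Now over the edge to the inner side: +0.058 x, −0.005 y, then down about 50 mm.

Emit:
step_arm(
  series=[
    [0,0.8,-0.06,0,0],
    [0,0.8,-0.06,0,0],
    [0,0.72,-0.06,0,0],
    [0,0,0,0,0],
    [0,0,0,-0.5,0],
    [0,0,0,-0.5,0],
    [0,0,0,-0.5,0],
    [0,0,0,-0.45,0],
    [0,0,0,0,0],
  ],
)

```text
time: 16.55
tool_pos: [0.6462, 0.08, 0.2683]
tool_rot: [-3.141, -0.005, 3.065]
contact_force: [-1.2, 0.1, -0.1]
opening: 0.0006
```

Run:
```python
from h import *
s=sensors.observe(); print(s['tool_pos'],s['contact_force'],tob(s['tool_pos']))
c=shot('side','side7'); cv2.imwrite(f'pics/side7c.png',cv2.resize(c['pixels'][60:230,250:430],None,fx=3.3,fy=3.3,interpolation=cv2.INTER_CUBIC))
B,x,y,z=flap(c)
for zz in (.14,.18,.22):
    m=(abs(z-zz)<.004)&(y<-.06)&(y>-.16)&(x<-.07)&(x>-.2); print(zz,np.median(x[m]).round(4),m.sum())
```

```text
[0.6461623  0.07997491 0.26825609] [-1.17155223  0.10360158 -0.13555691] [-0.07662456  0.00082125  0.26825609]
0.14 -0.1185 45
0.18 -0.1174 37
0.22 -0.1163 41
```

View pics/side7c.png

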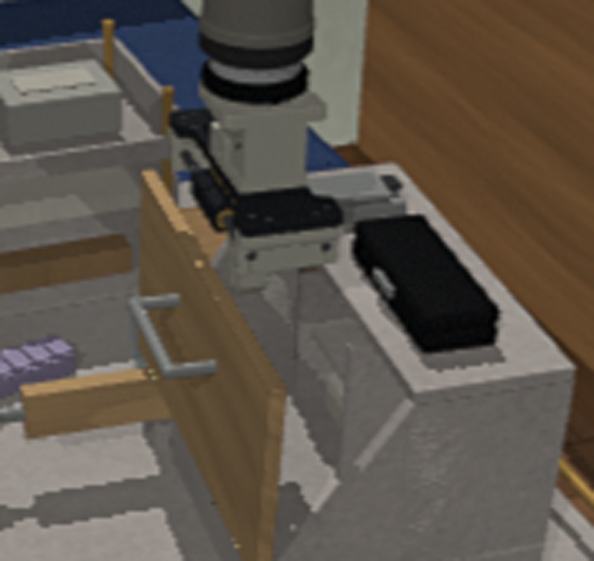

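Run:
```python
from h import *
s=sensors.observe(); cur=s['tool_pos'].copy()
r=.148
ph=np.concatenate([[-.03],np.arange(.01,1.57,.042),[1.571,1.60]])
rows=[]
W=[]
t=np.array([*tow(-.085,0),.268]); W.append(t)
for p in ph:
    x=-.110-r*np.sin(p)+.012; z=.106+r*np.cos(p)+.017
    W.append(np.array([*tow(x,0),z]))
for w in W:
    d=np.round((w-cur)/.025,2); cur=cur+d*.025; rows.append([0,*[float(v) for v in d],0])
for i in range(0,len(rows),11): print(rows[i:i+11], '\n')
```

```text
[[0, -0.36, -0.01, -0.06, 0], [0, -0.34, 0.03, 0.12, 0], [0, -0.24, 0.02, -0.0, 0], [0, -0.24, 0.02, -0.01, 0], [0, -0.25, 0.02, -0.02, 0], [0, -0.25, 0.01, -0.03, 0], [0, -0.24, 0.02, -0.04, 0], [0, -0.25, 0.02, -0.04, 0], [0, -0.24, 0.02, -0.06, 0], [0, -0.23, 0.02, -0.07, 0], [0, -0.24, 0.02, -0.08, 0]] 

[[0, -0.23, 0.01, -0.09, 0], [0, -0.23, 0.02, -0.1, 0], [0, -0.22, 0.02, -0.11, 0], [0, -0.22, 0.02, -0.12, 0], [0, -0.21, 0.01, -0.12, 0], [0, -0.21, 0.02, -0.14, 0], [0, -0.2, 0.01, -0.14, 0], [0, -0.2, 0.02, -0.16, 0], [0, -0.19, 0.01, -0.16, 0], [0, -0.18, 0.02, -0.17, 0], [0, -0.17, 0.01, -0.17, 0]] 

[[0, -0.17, 0.01, -0.18, 0], [0, -0.16, 0.01, -0.2, 0], [0, -0.15, 0.02, -0.19, 0], [0, -0.15, 0.01, -0.2, 0], [0, -0.13, 0.01, -0.21, 0], [0, -0.13, 0.01, -0.22, 0], [0, -0.11, 0.01, -0.22, 0], [0, -0.11, 0.0, -0.22, 0], [0, -0.1, 0.01, -0.23, 0], [0, -0.09, 0.01, -0.23, 0], [0, -0.07, 0.0, -0.24, 0]] 

[[0, -0.07, 0.01, -0.24, 0], [0, -0.06, 0.0, -0.24, 0], [0, -0.05, 0.01, -0.24, 0], [0, -0.04, 0.0, -0.25, 0], [0, -0.03, 0.0, -0.25, 0], [0, -0.01, 0.0, -0.24, 0], [0, -0.01, 0.01, -0.25, 0], [0, 0.0, -0.0, -0.04, 0], [0, 0.0, -0.01, -0.17, 0]]
```

Emit:
step_arm(
  series=[
    [0,-0.36,0.01,-0.06,0],
    [0,-0.34,0.02,0.12,0],
    [0,-0.24,0.02,0,0],
    [0,-0.24,0.02,-0.01,0],
    [0,-0.25,0.02,-0.02,0],
    [0,-0.25,0.01,-0.03,0],
    [0,-0.24,0.02,-0.04,0],
    [0,-0.25,0.02,-0.04,0],
    [0,-0.24,0.02,-0.06,0],
    [0,-0.23,0.02,-0.07,0],
    [0,-0.24,0.02,-0.08,0],
  ],
)

```text
time: 17.7
tool_pos: [0.5749, 0.0849, 0.2631]
tool_rot: [3.142, -0.0, 3.065]
contact_force: [1.6, -0.4, 3.6]
opening: 0.0005
```

Emit:
step_arm(
  series=[
    [0,-0.23,0.01,-0.09,0],
    [0,-0.23,0.02,-0.1,0],
    [0,-0.22,0.02,-0.11,0],
    [0,-0.22,0.02,-0.12,0],
    [0,-0.21,0.01,-0.12,0],
    [0,-0.21,0.02,-0.14,0],
  ],
)

```text
time: 18.3
tool_pos: [0.542, 0.0874, 0.2459]
tool_rot: [3.141, -0.0, 3.065]
contact_force: [2.1, 0.1, 3.5]
opening: 0.0001
```

Run:
```python
from h import *
s=sensors.observe(); print(s['tool_pos'],s['contact_force'],tob(s['tool_pos']))
c=shot('side','side8'); cv2.imwrite(f'pics/side8c.png',cv2.resize(c['pixels'][60:260,210:430],None,fx=3,fy=3,interpolation=cv2.INTER_CUBIC))
B,x,y,z=flap(c)
m=(y<-.07)&(y>-.15)&(x<-.08)&(x>-.3)&(z>.13)&(z<.27)
p=B[m]; print(np.polyfit(p[:,2],p[:,0],1),len(p))
```

```text
[0.54197812 0.08740098 0.24590536] [2.11041287 0.09653633 3.4959718 ] [-0.18107158  0.00026329  0.24590536]
[-0.72586103 -0.02694136] 402
```

View pics/side8c.png

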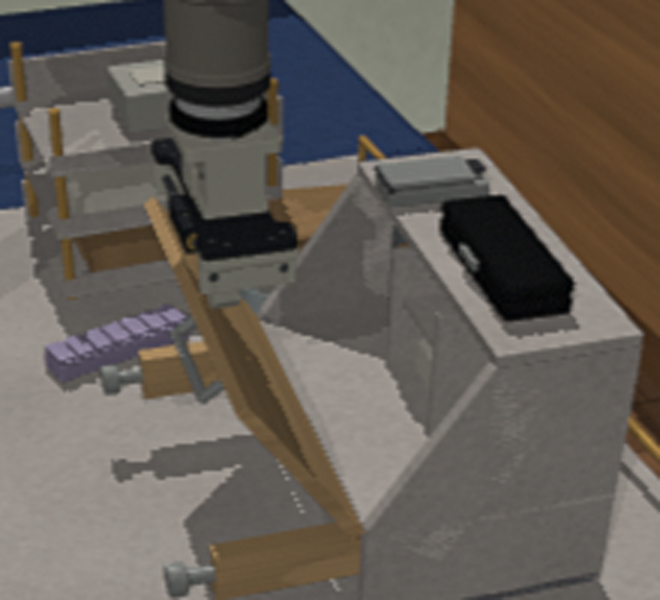

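Emit:
step_arm(
  series=[
    [0,-0.2,0.01,-0.14,0],
    [0,-0.2,0.02,-0.16,0],
    [0,-0.19,0.01,-0.16,0],
    [0,-0.18,0.02,-0.17,0],
    [0,-0.17,0.01,-0.17,0],
    [0,-0.17,0.01,-0.18,0],
    [0,-0.16,0.01,-0.2,0],
    [0,-0.15,0.02,-0.19,0],
    [0,-0.15,0.01,-0.2,0],
    [0,-0.13,0.01,-0.21,0],
    [0,-0.13,0.01,-0.22,0],
  ],
)

```text
time: 19.45
tool_pos: [0.4963, 0.0909, 0.1957]
tool_rot: [3.142, -0.001, 3.065]
contact_force: [0.4, -0.3, 2.7]
opening: 0.0004
```

Emit:
step_arm(
  series=[
    [0,-0.11,0.01,-0.22,0],
    [0,-0.11,0,-0.22,0],
    [0,-0.1,0.01,-0.23,0],
    [0,-0.09,0.01,-0.23,0],
    [0,-0.07,0,-0.24,0],
    [0,-0.07,0.01,-0.24,0],
    [0,-0.06,0,-0.24,0],
  ],
)

```text
time: 20.15
tool_pos: [0.4813, 0.0919, 0.1551]
tool_rot: [3.142, -0.0, 3.065]
contact_force: [-0.8, 0.9, 2.6]
opening: 0.0005
```

Run:
```python
from h import *
s=sensors.observe(); print(s['tool_pos'],s['contact_force'],tob(s['tool_pos']))
```

```text
[0.48125415 0.0918737  0.15514959] [-0.80119464  0.92311982  2.62476178] [-2.41959781e-01  8.20685376e-05  1.55149586e-01]
```

Emit:
step_arm(
  series=[
    [0,-0.05,0.01,-0.24,0],
    [0,-0.04,0,-0.24,0],
    [0,-0.03,0,-0.24,0],
    [0,-0.01,0,-0.2,0],
    [0,0,0,-0.15,0],
    [0,0,0,-0.1,0],
    [0,0,0,0,0],
  ],
)

```text
time: 20.85
tool_pos: [0.4783, 0.092, 0.1261]
tool_rot: [-3.142, -0.0, 3.065]
contact_force: [0.6, 0.3, 0.5]
opening: 0.0003
```

Emit:
step_arm(
  series=[
    [0,0,0,-0.08,0],
    [0,0,0,-0.08,0],
    [0,0,0,0,0],
  ],
)

```text
time: 21.15
tool_pos: [0.4786, 0.092, 0.1232]
tool_rot: [3.142, 0.001, 3.065]
contact_force: [-1.8, -0.2, 6.5]
opening: 0.0002
```

Emit:
step_arm(
  series=[
    [0,0,0,-0.08,0],
    [0,0,0,-0.08,0],
    [0,0,0,0,0],
  ],
)

```text
time: 21.45
tool_pos: [0.4787, 0.0921, 0.1227]
tool_rot: [-3.142, 0.003, 3.065]
contact_force: [-14.2, -1.2, 41.2]
opening: 0.0003
```

Emit:
step_arm(
  series=[
    [0,0,0,0.2,0],
    [0,0,0,0.5,0],
    [0,0,0,1,0],
    [0,0,0,1,0],
    [0,0,0,1,0],
    [0,-0.5,0.5,1,0],
    [0,-1,1,0.5,0],
    [0,-1,1,0,0],
    [0,-1,1,0,0],
    [0,-1,1,0,0],
    [0,0,0,0,0],
    [0,0,0,0,0],
  ],
)

```text
time: 22.65
tool_pos: [0.3658, 0.205, 0.2487]
tool_rot: [3.141, 0.001, 3.067]
contact_force: [0.4, 0.1, 0.4]
opening: 0.0006
```

Run:
```python
from h import *
s=sensors.observe(); print(s['time'],s['tool_pos'],s['contact_force'])
for n in('side','top'):
    c=shot(n,n+'9'); B,x,y,z=flap(c)
    m=(abs(y)<.16)&(x<-.125)&(x>-.275)&(z>.09)&(z<.13)
    p=B[m]; A=np.c_[p[:,0],p[:,1],np.ones(len(p))]; f=np.linalg.lstsq(A,p[:,2],rcond=None)[0]; k=abs(A@f-p[:,2])<.006; f=np.linalg.lstsq(A[k],p[k,2],rcond=None)[0]
    print(n,'slope x,y',f[:2].round(4),'z at -.2',(f[2]-.2*f[0]).round(4),len(p),'xmin',p[:,0].min())
    m=(z>.06)&(z<.09)&(x<-.22)&(x>-.29)
    for sg in(1,-1):
        q=B[m&(abs(sg*y-.146)<.025)]
        if len(q): print(' knob/support',sg,q.min(0).round(3),q.max(0).round(3),len(q))
    c0=dict(np.load(f'pics/{n}0.npz')); d=cv2.absdiff(c['pixels'],c0['pixels'])
    cv2.imwrite(f'pics/{n}9d.png',np.hstack([c['pixels'][:,:400] if n=='x' else c['pixels']]))
```

```text
22.65 [0.36578863 0.20495525 0.24869835] [0.35320759 0.09990159 0.36556864]
side slope x,y [0.0011 0.001 ] z at -.2 0.107 4262 xmin -0.27494339823605535
 knob/support -1 [-0.266 -0.16   0.061] [-0.221 -0.141  0.083] 98
top slope x,y [-0.0004 -0.001 ] z at -.2 0.1054 6412 xmin -0.27499563655767495
```

View pics/side9.png

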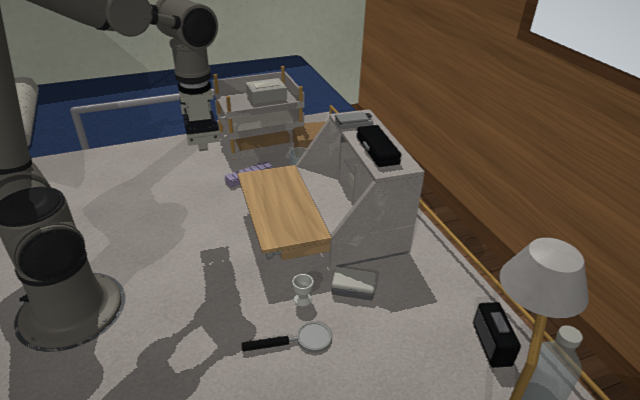

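View pics/top9.png

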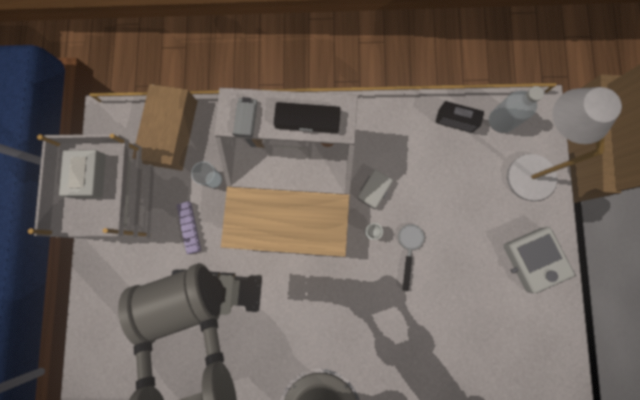

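The side view shows the flap lying level (around pixel 285,205), and the right support is still out. The top view shows the organizer (190,228), tumbler (207,175), egg cup (375,232), magnifier, inhaler case, splitter and glasses case at their starting pixels.

```bash
python3 -c "
from cell import hand_in
print(hand_in())"
```

```text
the job is handed in; nothing more can be done
None
```

The job is done and handed in at about 23 s: both supports are out and the flap lies level on them.

- **Supports:** I gripped each knob and pulled until it hit its stop. The force rose to about 19 N along the pull on each, and both front ends measured about 230 mm from the bureau's origin, which is 120 mm out.
- **Drawing the flap open:** I hooked the bar handle with closed fingers rather than gripping it. I drew the flap to nearly upright (about 0.58 rad), let go, and it stayed there.
- **Lowering it:** I pushed it down from the inner side, about 25 mm below its free edge, at about 3–4 N, until it sat on the supports.

**Last checks:**
- The flap's slope is 0.001 or less both ways, and its upper face is at 105–107 mm (106 mm expected).
- The arm is clear, and the other objects look unmoved in the before and after pictures.
- The left support is hidden under the flap, so its final position is only confirmed by the check before lowering.
- My last seating push with the fingertips briefly reached about 41 N downward, firmer than I meant. That is well under the 120 N wrist limit. The 40 N limit is for the arm and gripper body, and this push was with the fingers.

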